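# Try the plug gauge in the bracket's hole and hold it up laid over

## Task

Check the hole in the bolted-down steel bracket with the plug gauge that has the long handle: take it from the wooden stand, put its pin down through the hole until the collar sits on the bracket, then draw it out of the hole again, tip it over until it lies nearer level than upright, and keep it held up with every part of it at least 15 cm above the bench so that the pin can be looked at. Finish still holding it there, still, touching nothing but the gripper; leave the short-handled gauge, screwdriver and block weight alone.

Things in the scene. Friction and masses are not known exactly. Their poses are not given: they have to be found in the camera images.
- long_gauge: Loose plug gauge with the LONG handle, bare metal, 119 mm, about 120 g; stands upright in a hole of the stand. Origin: on its axis at the collar's underside; z from pin to handle. Below: pin 12 mm dia, 45 mm long, last 8 mm tapering to 6 mm. Above: collar 34 mm dia, 4 mm thick, then the ribbed round handle to grip, 22 mm dia, 70 mm long (middle 39 mm above origin). Yaw means nothing.
- long_gauge_nose (a point): Tip of the long gauge's pin, on its axis 45 mm below its origin.
- long_gauge_end (a point): Top end of the long gauge's handle, on its axis 74 mm above its origin.
- short_gauge: Bystander: plug gauge with the SHORT handle (36 mm long, else the same shape, pin 16 mm thick), standing in the stand's other hole, 100 mm from the long one; which gauge is in which hole varies. Origin at the underside of its collar; its top is 40 mm above that.
- stand: Fixed wooden gauge stand, 56 x 150 x 56 mm, a 14 mm board on two end feet. Origin at the centre of its underside, on the bench top; the board's top is 56 mm above it. Two through holes 18 mm in diameter at y = +50 mm and y = -50 mm in its frame. A gauge's collar rests on the board and its pin hangs free below.
- bracket: Fixed hat-shaped steel bracket bolted to the pale 7 mm panel: two uprights (outer faces at y = +-45 mm) carry a level web 70 x 90 mm, 8 mm thick, its top 70 mm above the origin; foot flanges reach out to y = +-71 mm. Origin: centre of its underside, 7 mm above the bench top.
- hole (a point): Centre of the mouth of the bracket's only hole, at the top of the web: 14.5 mm in diameter, through, with a 1.5 mm chamfer, vertical; 62 mm of free depth beneath the web down to the panel (70 mm from the mouth). z points up.
- screwdriver: Bystander: loose screwdriver with a round handle, 24 x 172 x 25 mm, lying to the left of the stand. Origin at the centre of its underside.
- weight_a: Bystander: loose grey metal block weight, 30 x 50 x 31 mm, right of the bracket. Origin at the centre of its underside.
Things that resemble listed ones, but are neither listed nor needed, are in the scene too. What is shaped like the long_gauge but green or pink is not meant.

How it is judged:
On the way, in this order (a step that is already met when the one before it is completed fails the run):
1. the long gauge's pin is through the bracket's hole, upright, its collar sitting on the bracket (within 4 mm) (horizontal distance between long_gauge and hole below 0.004 m and z of long_gauge in the frame of hole between -0.004 and 0.004 m and angle between long_gauge's own z axis and vertical below 0.1 rad), for 0.2 s.
2. the pin is drawn up clear of the hole (z of long_gauge_nose in the frame of hole above 0.005 m), for 0.1 s.
At the end, for the whole second after the job is handed in: The long gauge is gripped between the fingers (more than 1 N), at rest (under 0.03 m/s), its axis 45 to 135 degrees from upright, its nose and its handle end both more than 150 mm above the bench top; it touches neither bracket, stand nor any other listed thing (angle between long_gauge's own z axis and vertical between 0.785 and 2.356 rad and height (world z) of each of long_gauge_nose, long_gauge_end above 0.15 m and contact force between long_gauge and the fingers above 1 N and contact force between long_gauge and bracket below 0.1 N and contact force between long_gauge and stand below 0.1 N and contact force between long_gauge and short_gauge below 0.1 N and contact force between long_gauge and screwdriver below 0.1 N and contact force between long_gauge and weight_a below 0.1 N and linear speed of long_gauge below 0.03 m/s); the arm keeps its last pose, push and grip.
It fails at once if the short gauge is shifted by more than 15 mm (distance of short_gauge from where it was at the start of the episode above 0.015 m).
It fails at once if the screwdriver or weight is shifted by more than 20 mm (distance of any of screwdriver, weight_a from where it was at the start of the episode above 0.02 m).
It also fails if it takes over 50 s, if anything falls off the work surface, if the arm or the gripper's body presses on something with over 40 N, if the wrist force passes 120 N, or if a joint passes its speed limit or range.

## Robot

A 7-joint arm with a two-finger parallel gripper is mounted at the origin on a cart in front of the work surface, level with it; the furniture and walls round the work are solid. World frame = base frame: x ahead of the robot, y to its left, z up, the work surface at z = 0. Lengths are in m, angles in rad, forces in N, time in s.
With the tool pointing down it reaches from about 0.425 to 0.875 m from the base axis. Payload 4.7 kg.
Tool frame: the origin (TCP) lies between the finger pads; the fingertips stand 25 mm ahead of it and the grasp point (between the pads) lies 6 mm ahead of it; z points along the fingers, y is the direction in which the jaws open and shut (so a half turn about z gives the same grasp; the last joint's range is limited). The gripper opens to 87 mm and grips with 3 to 60 N. Pads are 19 mm wide; open, the fingers measure 117 mm over their backs; the gripper's body (75 mm by 190 mm) begins 51 mm behind the grasp point.
Start: joints at [-1.326, 0.321, -0.07, 1.45, 0.023, 1.371, -0.057], TCP at [0.149, 0.633, 0.248] pointing down, gripper open.
Joint ranges: [-2.86, 2.86], [-0.3, 2.09], [-1.38, 1.24], [0.06, 2.45], [-1.56, 4.7], [0.09, 2.05], [-2.69, 2.69]. Speed limits (rad/s): [2.57, 2.57, 3.14, 3.14, 3.14, 3.14, 3.14].

## Interface

Orientations are given as a rotation vector (axis times angle).
In Python, from bench import * gives the robot as it stands.
- The arm moves only by the tool send_rows, never from a script. Its arguments are lists of equal length, an entry for each row: "rotation": the turn, a rotation vector about the tool's x, y, z in degrees, a list of three; "slide": the shift along the tool's x, y, z in mm, a list of three; "fingers": the gripper command: -1 is fully open, 1 is shut, values between are in proportion. In form: {"rotation": [[wx, wy, wz], ...], "slide": [[tx, ty, tz], ...], "fingers": [fingers, ...]}. A call has 1 to 12 rows; each row is the pose to reach, as a shift and turn from the pose commanded when the call began, along the tool's axes at that moment; what a row does not reach only later rows make up. A row lasts 1/10 s, in which the tool goes at most 50 mm and 8.59 degrees, less where a joint would pass 70% of its speed; a pose out of reach is approached as far as the arm can. A call with a gripper value outside its range is refused whole. The fingers move at their own pace and stop on an object; "force" is the grip in N (left out, the last holds). Time passes only in rows, so rows that repeat a pose let the fingers close. It gives the time, the measured TCP pose, the force and the opening at its end, in the units of the state.
- get_state(): the state, without advancing time (a new reading comes with each control period).
- get_image(name): name is "scene" or "top" or "wrist"; returns the picture (420x560x3 uint8, red, green, blue); there is no depth.
- camera_model(name): a dict with "intrinsics" (3x3 intrinsics, pixels), "rvec" (rotation vector, rad) and "tvec" (3), from world to camera coordinates, as OpenCV has them. Camera axes: x right, y down, z forward; pixel columns grow to the right and rows downward; lengths in m; the calibration is good to about 2 mm. A picture is of the moment at which its call begins: read the wrist's pose just before it. camera_model takes no time and is no camera call; for the wrist camera it gives the pose at the moment of the call.
- close_job(): hands the job in, once; it reports no verdict.
The state is a dict: "time": time; "joint_positions": joint angles; "qd": joint speeds; "joint_torque": joint torques, N m; "position": TCP position; "tool_rot": TCP orientation; "ft_force": force on the tool from outside, world axes, zero at the start; "torque": the same for the moment, N m; "grip_width": opening from 0.0 (shut) to 1.0 (fully open).
Only numpy, scipy, OpenCV 4.12 (cv2) and the standard library are available. Lean on these libraries where they do the work, as an engineer would, in place of code of your own. Each camera call takes 0.05 s, during which the arm holds its last target.

## Working session

There is one attempt and no reset: what is moved stays moved. The work goes in short steps, Python scripts to look and compute and a tool call to move; the robot and the scene stay as the last step left them, time stands still between calls to the robot, and variables do not carry over. Pictures are saved under pics/ and viewed, and the job is handed in when it is done.

Besides the shell and the picture viewer there is one more tool, called after "Request:" in YAML: its name, and indented under it one key for each argument. send_rows: Moves the arm, as the interface text tells. Its arguments: {"type":"object","properties":{"rotation":{"type":"array"},"slide":{"type":"array"},"fingers":{"type":"array"},"force":{"type":"number"}},"required":["rotation","slide","fingers"]}

```bash
mkdir -p pics; ls
cat > h.py <<'E'
from bench import *
import numpy as np, cv2
from scipy.spatial.transform import Rotation as R
def snap(name,fn):
    im=get_image(name); cv2.imwrite('pics/'+fn,cv2.cvtColor(im,cv2.COLOR_RGB2BGR)); return im
def cam(name):
    m=camera_model(name); K=np.array(m['intrinsics']).reshape(3,3); Rm=R.from_rotvec(np.ravel(m['rvec'])).as_matrix(); t=np.ravel(m['tvec']); return K,Rm,t
def proj(c,p):
    K,Rm,t=c; q=K@(Rm@np.array(p,float)+t); return q[:2]/q[2]
def ray(c,uv):
    K,Rm,t=c; d=Rm.T@np.linalg.inv(K)@np.array([uv[0],uv[1],1.]); return -Rm.T@t,d/np.linalg.norm(d)
def onz(c,uv,z):
    o,d=ray(c,uv); return o+d*(z-o[2])/d[2]
E
python3 - <<'E'
from h import *
s=get_state(); print(s)
for n in ['scene','top','wrist']:
    snap(n,n+'0.png'); K,Rm,t=cam(n); print(n,K[0,0],-Rm.T@t, Rm[2])
E
```

```text
pics
{'time': 0.0, 'joint_positions': array([-1.32594845,  0.32182301, -0.07006823,  1.45169677,  0.02259057,
        1.37084081, -0.05688306]), 'qd': array([-0.00251423,  0.00013292,  0.00133109, -0.00130974, -0.00068583,
       -0.00050806, -0.00152098]), 'joint_torque': array([-3.56591645e-04, -4.91266072e+01, -4.04022820e-01, -3.12536967e+01,
       -6.38732314e-02,  4.33907867e-02,  1.69855557e-04]), 'position': array([0.14859141, 0.63224175, 0.24645043]), 'tool_rot': array([-3.61591650e-01, -3.12058126e+00,  3.10538963e-03]), 'ft_force': array([-0.0998664 , -0.30011429,  1.23780725]), 'torque': array([-0.02309611,  0.01562082, -0.05310834]), 'grip_width': 1.0003668191703898}
scene 514.5977304343153 [ 0.07865969 -0.25889981  0.80210399] [ 0.44348098  0.55643948 -0.70263769]
top 427.97291190620064 [0.37355967 0.30468027 1.08116887] [ 0.15842499 -0.0106026  -0.98731409]
wrist 339.64115491850106 [0.07749013 0.64973464 0.38296339] [ 0.26342776 -0.06346353 -0.96258932]
```

View pics/scene0.png

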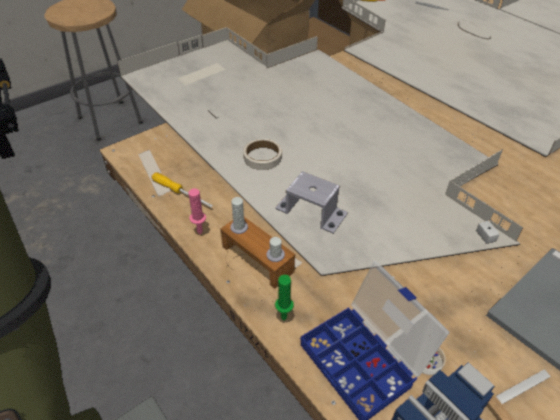

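View pics/top0.png

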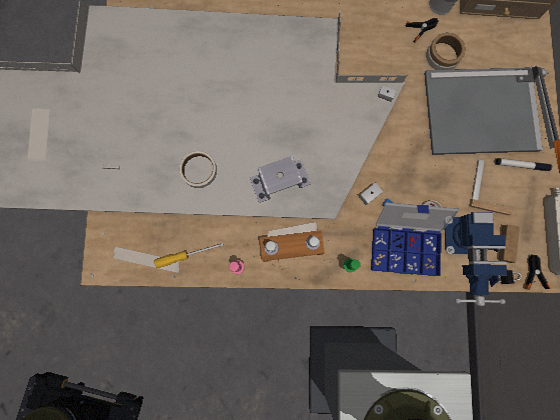

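View pics/wrist0.png

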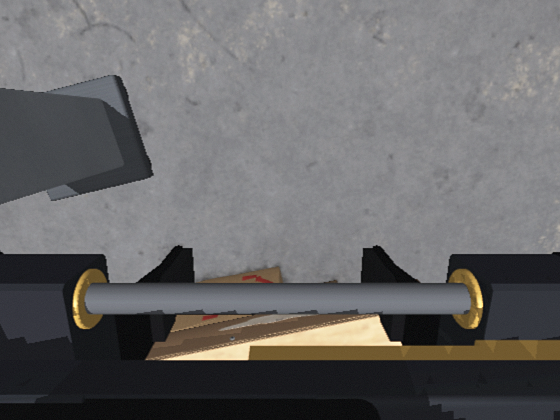

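In the scene view, four things are gauge-shaped: pink (196,205), green (285,295), a bare-metal tall one in the stand at (238,213), and a bare-metal short one in the stand at (276,248). The tall bare one fits the description. I'll confirm it in an enlarged crop and take measurements.

Run:
```python
from h import *
a=cv2.imread('pics/scene0.png')[165:290,180:360]; b=cv2.imread('pics/top0.png')[145:270,240:420]
cv2.imwrite('pics/crop0.png',np.vstack([cv2.resize(x,None,fx=4,fy=4,interpolation=cv2.INTER_CUBIC)[:500] for x in (a,)]))
cv2.imwrite('pics/crop1.png',cv2.resize(b,None,fx=4,fy=4,interpolation=cv2.INTER_CUBIC))
```

```text
(no output)
```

View pics/crop0.png

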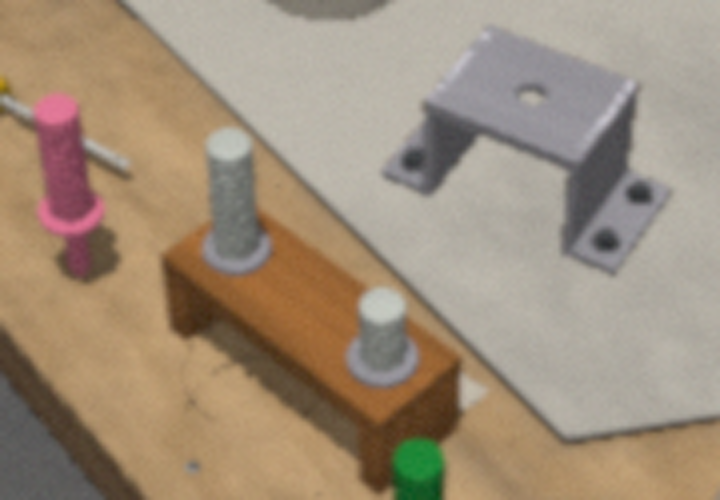

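View pics/crop1.png

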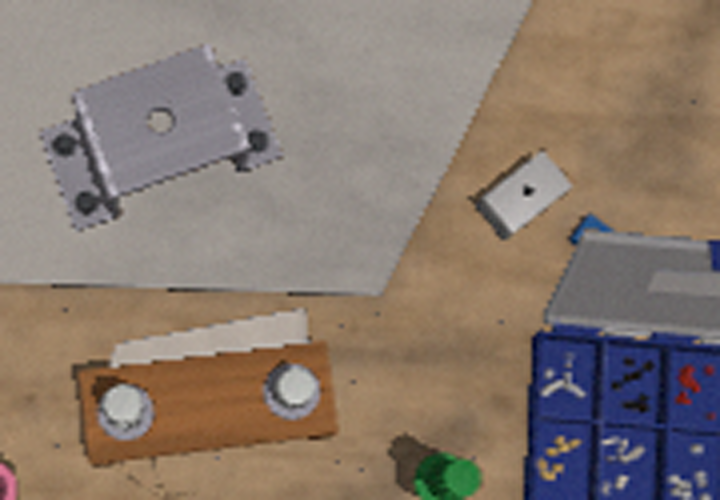

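The crop confirms it: the tall bare-metal gauge is the left one in the stand (cap at about scene (237,201) and top (271,246)). The right one is clearly the short gauge. The bracket hole is at scene (313,189) and top (280,175).

Run:
```python
from h import *
cs,ct=cam('scene'),cam('top')
im={'s':cv2.imread('pics/scene0.png'),'t':cv2.imread('pics/top0.png')}
def cen(k,u,v,r,f):
    g=im[k].astype(int); p=g[v-r:v+r+1,u-r:u+r+1]; m=f(p).astype(np.uint8)
    n,l,st,c=cv2.connectedComponentsWithStats(m); 
    i=min(range(1,n),key=lambda i:np.hypot(*(c[i]-r))+ (100 if st[i,4]<4 else 0)); return c[i]+[u-r,v-r],st[i]
# caps bright in neutral
bright=lambda th:(lambda p:(p.min(2)>th)&(p.max(2)-p.min(2)<30))
for th in (180,190,200,205): 
    try: print(th,cen('s',237,201,10,bright(th)),cen('t',271,246,9,bright(th)))
    except Exception as e: print(th,e)
print(im['s'][189,306:322], im['t'][175,273:288])
def tri(us,ut):
    (o1,d1),(o2,d2)=ray(cs,us),ray(ct,ut)
    A=np.stack([d1,-d2],1); x=np.linalg.lstsq(A,o2-o1,rcond=None)[0]
    a,b=o1+d1*x[0],o2+d2*x[1]; return (a+b)/2,np.linalg.norm(a-b)
for n,us,ut,z in [('cap',(237.2,201),(271.1,246),.130),('hole',(312.8,188.7),(279.8,175),.077),('short',(275,239),(313,242),.096)]:
    print(n,onz(cs,us,z),onz(ct,ut,z),tri(us,ut))
for n,us in [('pinkcap',(194.5,191))]: print(n,onz(cs,us,.12))
```

```text
180 (array([237.        , 200.85294118]), array([ 6,  7,  8,  6, 34], dtype=int32)) (array([271.71428571, 247.57142857]), array([ 7,  8,  6,  5, 14], dtype=int32))
190 (array([236., 203.]), array([ 9, 12,  1,  1,  1], dtype=int32)) (array([272., 249.]), array([10, 12,  1,  1,  1], dtype=int32))
200 min() iterable argument is empty
205 min() iterable argument is empty
[[155 149 151]
 [155 150 150]
 [151 145 147]
 [142 140 142]
 [154 161 163]
 [165 172 176]
 [166 175 181]
 [165 175 179]
 [156 166 171]
 [146 151 156]
 [140 140 144]
 [146 142 142]
 [153 148 149]
 [152 147 148]
 [151 144 148]
 [150 144 148]] [[138 131 136]
 [141 133 139]
 [138 130 136]
 [137 135 138]
 [139 145 152]
 [144 149 154]
 [139 146 154]
 [144 149 154]
 [141 147 155]
 [129 134 140]
 [100  94  98]
 [138 130 134]
 [135 128 130]
 [136 128 131]
 [140 131 135]]
cap [0.43984192 0.32428229 0.13      ] [0.4392281  0.32668319 0.13      ] (array([0.44010507, 0.32631688, 0.12808773]), np.float64(0.0016991066500569624))
hole [0.611974  0.3048757 0.077    ] [0.6136926  0.31055526 0.077     ] (array([0.61592331, 0.31017018, 0.07058022]), np.float64(0.0015961969146964016))
short [0.45634361 0.23067088 0.096     ] [0.45233825 0.23118505 0.096     ] (array([0.45380268, 0.23035594, 0.09760596]), np.float64(0.0036871648816569325))
pinkcap [0.39590354 0.40570504 0.12      ]
```

```bash
cat >> h.py <<'E'
def tcp():
    s=get_state(); return np.array(s['position']),R.from_rotvec(s['tool_rot'])
def plan(pt,Rt):
    p,r=tcp(); d=r.inv().apply(np.array(pt)-p)*1000; w=(r.inv()*Rt).as_rotvec(degrees=True)
    print('slide',d.round(2),'rot',w.round(2),'cur',p.round(4))
def down(az):  # tool z down, tool y radial at azimuth az deg
    a=np.radians(az); y=np.array([np.cos(a),np.sin(a),0]); z=np.array([0,0,-1.]); return R.from_matrix(np.stack([np.cross(y,z),y,z],1))
def camrig():
    p,r=tcp(); K,Rm,t=cam('wrist'); return K,r.inv().apply(-Rm.T@t-p),Rm@r.as_matrix()
def wproj(rig,p,r,X):
    K,o,M=rig; q=K@(M@r.inv().apply(np.array(X)-(p+r.apply(o)))); return q[:2]/q[2]
E
python3 - <<'E'
from h import *
rig=camrig(); print(rig[1],rig[2][2])
p,r=tcp(); print('down err',(r.inv()*down(77)).as_rotvec(degrees=True))
G=[.44,.326,.13];H=[.613,.309,.077]
print(wproj(rig,p,r,p+r.apply([0,0,.006])),wproj(rig,p,r,p+r.apply([0,0,.025])))
for az in (36.5,):
  for q in ([.44,.326,.25],[.40,.36,.25],[.52,.31,.27],[.5,.25,.27]):
    for a in (az,az-180,az+60,az-60):
      print(a,q,wproj(rig,np.array(q),down(a),G).round(),wproj(rig,np.array(q),down(a),H).round())
plan([.44,.326,.25],down(36.5))
E
```

```text
[ 0.07322749  0.00040648 -0.13622576] [-2.70907366e-01 -1.63072601e-04  9.62605409e-01]
down err [-0.08101306  0.00299287 -0.22299927]
[276.41295554 281.62349023] [276.48786918 264.39957922]
36.5 [0.44, 0.326, 0.25] [277. 214.] [402. 309.]
-143.5 [0.44, 0.326, 0.25] [277. 214.] [123.  63.]
96.5 [0.44, 0.326, 0.25] [277. 214.] [243. 353.]
-23.5 [0.44, 0.326, 0.25] [277. 214.] [462. 140.]
36.5 [0.4, 0.36, 0.25] [291. 273.] [409. 351.]
-143.5 [0.4, 0.36, 0.25] [261. 148.] [101.  -6.]
96.5 [0.4, 0.36, 0.25] [230. 256.] [209. 381.]
-23.5 [0.4, 0.36, 0.25] [340. 232.] [515. 157.]
36.5 [0.52, 0.31, 0.27] [208. 134.] [348. 246.]
-143.5 [0.52, 0.31, 0.27] [338. 273.] [198. 136.]
96.5 [0.52, 0.31, 0.27] [309. 111.] [266. 278.]
-23.5 [0.52, 0.31, 0.27] [184. 227.] [366. 157.]
36.5 [0.5, 0.25, 0.27] [273.  85.] [402. 213.]
-143.5 [0.5, 0.25, 0.27] [280. 309.] [148. 174.]
96.5 [0.5, 0.25, 0.27] [379. 146.] [319. 301.]
-23.5 [0.5, 0.25, 0.27] [171. 152.] [364.  87.]
slide [-353.72 -231.64   -2.91] rot [-8.000e-02  3.000e-02  4.028e+01] cur [0.1486 0.6324 0.2467]
```

Run:
```python
from h import *
plan([.52,.29,.27],down(36.5))
```

```text
slide [-439.83 -248.41  -22.88] rot [-8.000e-02  3.000e-02  4.028e+01] cur [0.1486 0.6324 0.2467]
```

Request:
send_rows:
  rotation:
    - [0,0,4]
    - [0,0,8]
    - [0,0,12]
    - [0,0,16]
    - [0,0,20]
    - [0,0,24]
    - [0,0,28]
    - [0,0,32]
    - [0,0,36]
    - [0,0,40.3]
    - [0,0,40.3]
    - [0,0,40.3]
  slide:
    - [-40,-22,-2]
    - [-84,-47,-4]
    - [-128,-72,-6]
    - [-172,-97,-8]
    - [-216,-122,-11]
    - [-260,-147,-13]
    - [-304,-172,-16]
    - [-348,-197,-18]
    - [-392,-221,-20]
    - [-425,-240,-23]
    - [-440,-248,-23]
    - [-440,-248,-23]
  fingers: [-1,-1,-1,-1,-1,-1,-1,-1,-1,-1,-1,-1]

```text
time: 1.35
position: [0.5227, 0.287, 0.2703]
tool_rot: [1.423, 2.799, -0.002]
ft_force: [0.7, 1.1, 0.5]
grip_width: 0.999
```

Run:
```python
from h import *
s=get_state(); print(s['time'],s['position'],np.abs(s['qd']).max(),s['joint_positions'])
p,r=tcp(); print((r.inv()*down(36.5)).as_rotvec(degrees=True))
im=snap('wrist','w1.png'); rig=camrig()
print(wproj(rig,p,r,[.44,.326,.13]),wproj(rig,p,r,[.613,.309,.077]))
```

```text
1.35 [0.52268739 0.28701754 0.27034841] 0.06870808220412128 [-0.82041455  0.19740103  0.31713634  1.56923702 -0.06044914  1.38499651
  0.13225872]
[-0.01849788  0.10107833 -0.39702724]
[219.67987519 107.93162597] [360.52729394 227.51388247]
```

View pics/w1.png

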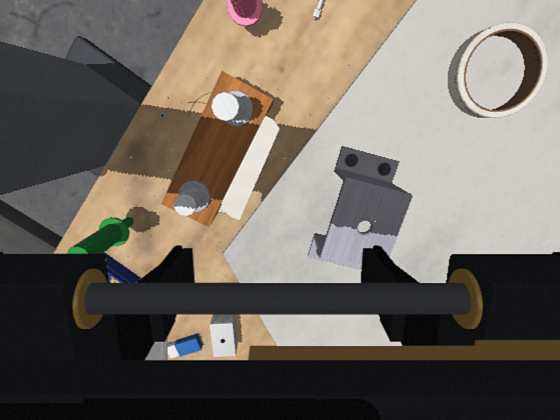

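The wrist view shows the long gauge's cap at about (225,106), the short one at (185,203), and the bracket hole at about (364,227). I'll fit these more precisely.

Run:
```python
from h import *
p,r=tcp(); K,Rm,t=c=cam('wrist')
b=cv2.imread('pics/w1.png')
cv2.imwrite('pics/w1c.png',np.hstack([cv2.resize(b[85:135,195:255],None,fx=6,fy=6,interpolation=cv2.INTER_CUBIC),cv2.resize(b[202:252,335:395],None,fx=6,fy=6,interpolation=cv2.INTER_CUBIC)]))
g=b.astype(int)
m=((g.min(2)>185)).astype(np.uint8)
n,l,st,ce=cv2.connectedComponentsWithStats(m)
for i in range(1,n):
    if st[i,4]>20 and abs(ce[i][0]-225)<25 and abs(ce[i][1]-106)<25: print(st[i],ce[i],onz(c,ce[i],.130))
h=cv2.cvtColor(b,cv2.COLOR_BGR2GRAY); print(h[227,350:378],h[218:238,364])
for uv in ((363.5,226.5),): print(onz(c,uv,.077))
```

```text
[212  91  33  30 619] [225.71890145 105.13893376] [0.44036598 0.33297904 0.13      ]
[165 103  81  83  86  85  84 140 202 201 202 201 200 198 195 196 196 199
 201 174  66  62  74  82  88  87  84  85] [ 86  79 103 206 203 199 199 197 197 195 196 199 205 194  74  71 127 151
 174 178]
[0.61235288 0.31486404 0.077     ]
```

View pics/w1c.png

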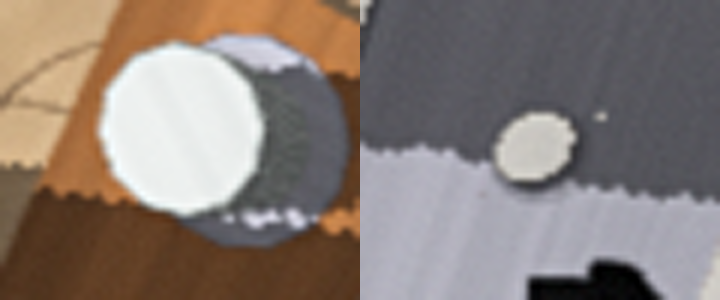

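The arm was still settling when I took that picture, so I'll take another from the same place.

Run:
```python
from h import *
s=get_state();print(s['position'],np.abs(s['qd']).max())
c=cam('wrist'); b=cv2.cvtColor(snap('wrist','w2.png'),cv2.COLOR_RGB2BGR); c2=cam('wrist')
s=get_state();print(s['position'],np.abs(s['qd']).max())
cv2.imwrite('pics/w2c.png',np.hstack([cv2.resize(b[85:135,195:255],None,fx=6,fy=6,interpolation=cv2.INTER_CUBIC),cv2.resize(b[202:252,335:395],None,fx=6,fy=6,interpolation=cv2.INTER_CUBIC)]))
for C in (c,c2): print(onz(C,(225,106.5),.13),onz(C,(364,227),.077))
```

```text
[0.52077499 0.28963019 0.27017799] 0.050170914881823535
[0.51953141 0.29140548 0.27012616] 0.027637799964361717
[0.44047918 0.33181005 0.13      ] [0.6131107  0.31475538 0.077     ]
[0.43905685 0.33338917 0.13      ] [0.61167137 0.31691893 0.077     ]
```

View pics/w2c.png

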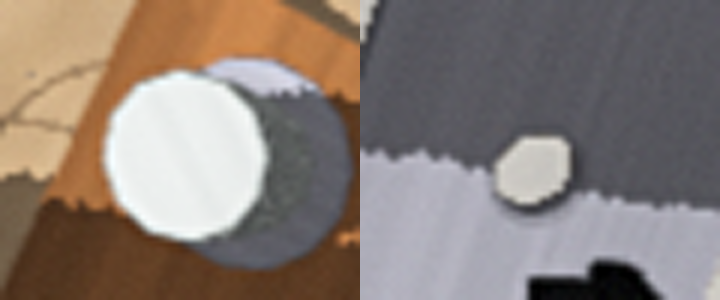

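Request:
send_rows:
  rotation:
    - [0,0,0]
    - [0,0,0]
    - [0,0,0]
    - [0,0,0]
    - [0,0,0]
    - [0,0,0]
    - [0,0,0]
  slide:
    - [25,-14,6]
    - [52,-28,13]
    - [70,-38,18]
    - [77,-42,20]
    - [77,-42,20]
    - [77,-42,20]
    - [77,-42,20]
  fingers: [-1,-0.7,-0.5,-0.4,-0.4,-0.4,-0.4]

```text
time: 2.15
position: [0.4419, 0.3271, 0.2509]
tool_rot: [1.416, 2.803, 0.001]
ft_force: [1.1, -0.0, 1.4]
grip_width: 0.706
```

Run:
```python
from h import *
s=get_state();print(s['position'],np.abs(s['qd']).max())
p,r=tcp(); c=cam('wrist'); b=cv2.cvtColor(snap('wrist','w3.png'),cv2.COLOR_RGB2BGR); c2=cam('wrist')
s=get_state();print(s['position'],np.abs(s['qd']).max())
print((r.inv()*down(36.5)).as_rotvec(degrees=True))
m=(b.min(2)>185).astype(np.uint8)
n,l,st,ce=cv2.connectedComponentsWithStats(m)
for i in range(1,n):
    if st[i,4]>100 and 150<ce[i][0]<400 and ce[i][1]<280: print(st[i],ce[i],onz(c,ce[i],.130))
```

```text
[0.44191902 0.32705037 0.2509319 ] 0.0038098788286343678
[0.44187311 0.32701701 0.25084596] 0.0032255100266274967
[ 0.05057597  0.03177562 -0.10927154]
[352   3  41  95 429] [372.24242424  51.87412587] [0.42650941 0.46106774 0.13      ]
[280  77  10  24 162] [284.7345679  88.7345679] [0.39196332 0.40571193 0.13      ]
[273  82  21  29 125] [278.552  99.312] [0.39266318 0.39732834 0.13      ]
[ 260  194   54   89 1054] [286.16413662 243.36717268] [0.46316384 0.31204435 0.13      ]
[219 260  25  20 142] [227.45774648 265.73943662] [0.43597488 0.26771624 0.13      ]
[382 262  21  20 325] [392.33846154 272.21846154] [0.54926943 0.34368318 0.13      ]
```

View pics/w3.png

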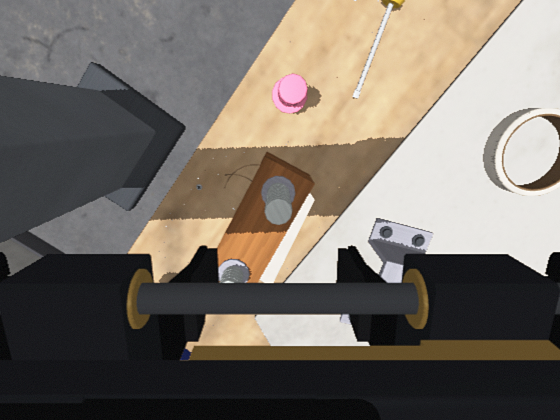

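Run:
```python
from h import *
b=cv2.imread('pics/w3.png'); c=cam('wrist')
cv2.imwrite('pics/w3c.png',cv2.resize(b[165:240,240:320],None,fx=8,fy=8,interpolation=cv2.INTER_CUBIC))
for uv in ((278,211),(278,211.5)): print(onz(c,uv,.13))
print(onz(c,(278,189),.060), proj(c,[.44,.326,.13]),proj(c,[.44,.326,.06]))
```

```text
[0.44172754 0.32992754 0.13      ]
[0.44196922 0.3295992  0.13      ]
[0.44015342 0.33249562 0.06      ] [273.27477901 213.62328213] [273.96760049 194.12149167]
```

View pics/w3c.png

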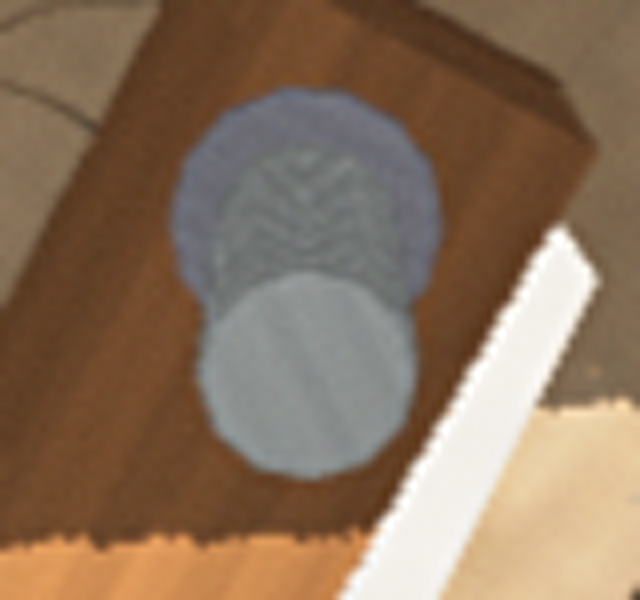

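Request:
send_rows:
  rotation:
    - [0,0,0]
    - [0,0,0]
    - [0,0,0]
    - [0,0,0]
    - [0,0,0]
    - [0,0,0]
    - [0,0,0]
    - [0,0,0]
    - [0,0,0]
  slide:
    - [1,0,15]
    - [1,0,40]
    - [1,0,65]
    - [1,0,90]
    - [1,0,112]
    - [1,0,130]
    - [1,0,142]
    - [1,0,147]
    - [1,0,147]
  fingers: [-0.4,-0.4,-0.4,-0.4,-0.4,-0.4,-0.4,-0.4,-0.4]

```text
time: 3.1
position: [0.4401, 0.3281, 0.1029]
tool_rot: [-1.415, -2.805, 0.002]
ft_force: [0.3, -0.4, -0.2]
grip_width: 0.696
```

Run:
```python
from h import *
s=get_state();print(s['position'],np.abs(s['qd']).max(),s['ft_force'],s['torque'])
snap('wrist','w4.png'); snap('scene','s4.png')
a=cv2.imread('pics/s4.png')[150:300,160:360]
cv2.imwrite('pics/s4c.png',cv2.resize(a,None,fx=4,fy=4,interpolation=cv2.INTER_CUBIC))
```

```text
[0.44005479 0.32810035 0.10286991] 0.022989477476858988 [ 0.34808812 -0.36984412 -0.1714861 ] [-0.04714286 -0.00537279 -0.00334735]
```

View pics/w4.png

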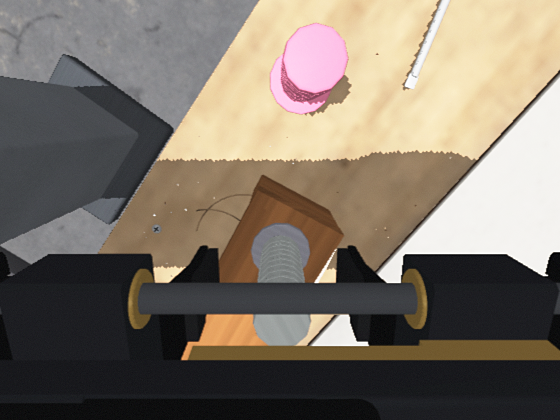

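View pics/s4c.png

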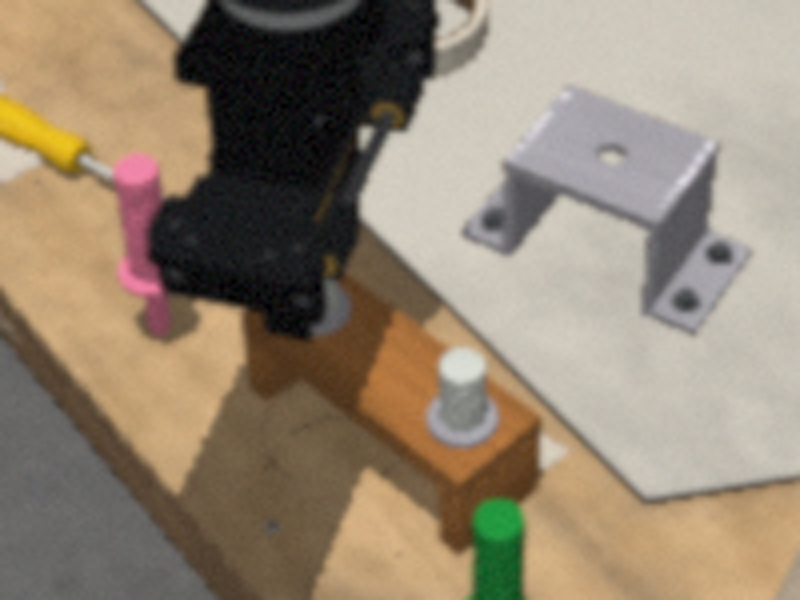

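The gauge is between the open fingers (cap at (283,320), collar at (281,245)), about 2 mm from centre. I'll close on it.

Request:
send_rows:
  rotation:
    - [0,0,0]
    - [0,0,0]
    - [0,0,0]
    - [0,0,0]
    - [0,0,0]
    - [0,0,0]
    - [0,0,0]
  slide:
    - [0,0,0]
    - [0,0,0]
    - [0,0,0]
    - [0,0,0]
    - [0,0,0]
    - [0,0,0]
    - [0,0,0]
  fingers: [0.2,0.5,1,1,1,1,1]
  force: 40

```text
time: 3.9
position: [0.4404, 0.3285, 0.1037]
tool_rot: [1.415, 2.805, 0.001]
ft_force: [1.2, 0.4, 0.5]
grip_width: 0.251
```

Run:
```python
from h import *
s=get_state();print(s['position'],np.abs(s['qd']).max(),s['ft_force'],s['grip_width']*87)
snap('wrist','w5.png')
```

```text
[0.44035165 0.32854974 0.10367147] 0.0017529549929652388 [1.19488454 0.37578333 0.50363471] 21.804469882181706
```

View pics/w5.png

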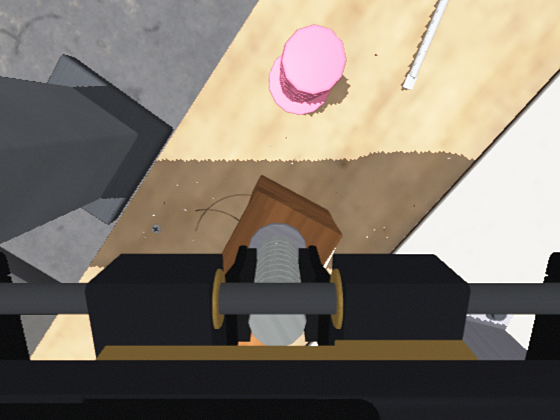

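The grip width is 21.8 mm, which matches the 22 mm handle. Next I'll lift it straight up, then carry it over to near the hole.

Request:
send_rows:
  rotation:
    - [0,0,0]
    - [0,0,0]
    - [0,0,0]
    - [0,0,0]
    - [0,0,0]
    - [0,0,0]
    - [0,0,0]
    - [0,0,0]
    - [0,0,0]
    - [0,0,0]
    - [0,0,0]
    - [0,0,0]
  slide:
    - [0,0,-10]
    - [0,0,-30]
    - [0,0,-55]
    - [0,0,-80]
    - [0,0,-100]
    - [-15,17,-100]
    - [-40,44,-100]
    - [-65,71,-100]
    - [-90,99,-100]
    - [-108,119,-100]
    - [-117,128,-100]
    - [-117,128,-100]
  fingers: [1,1,1,1,1,1,1,1,1,1,1,1]

```text
time: 5.15
position: [0.6138, 0.3092, 0.2032]
tool_rot: [1.418, 2.803, -0.002]
ft_force: [0.7, -0.2, -1.6]
grip_width: 0.244
```

Request:
send_rows:
  rotation:
    - [0,0,0]
    - [0,0,0]
    - [0,0,0]
    - [0,0,0]
    - [0,0,0]
    - [0,0,0]
  slide:
    - [0,0,10]
    - [0,0,18]
    - [0,0,20]
    - [0,0,20]
    - [0,0,20]
    - [0,0,20]
  fingers: [1,1,1,1,1,1]

```text
time: 5.75
position: [0.6127, 0.3107, 0.1841]
tool_rot: [1.414, 2.805, 0.001]
ft_force: [0.4, -0.2, -1.0]
grip_width: 0.246
```

Run:
```python
from h import *
s=get_state();print(s['time'],s['position'],np.abs(s['qd']).max(),s['ft_force'],s['grip_width']*87)
p,r=tcp(); print((r.inv()*down(36.5)).as_rotvec(degrees=True))
snap('wrist','w6.png'); snap('scene','s6.png')
a=cv2.imread('pics/s6.png')[90:240,230:430]
cv2.imwrite('pics/s6c.png',cv2.resize(a,None,fx=4,fy=4,interpolation=cv2.INTER_CUBIC))
```

```text
5.75 [0.61270359 0.3107078  0.18412717] 0.004411771360005207 [ 0.3811406  -0.23750645 -1.02244648] 21.388088614497875
[ 0.05211187 -0.00187563 -0.00765076]
```

View pics/w6.png

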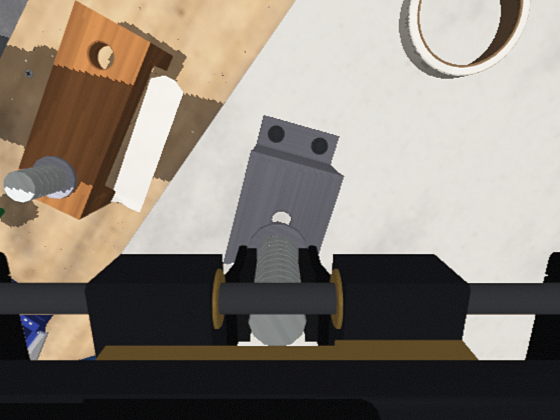

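View pics/s6c.png

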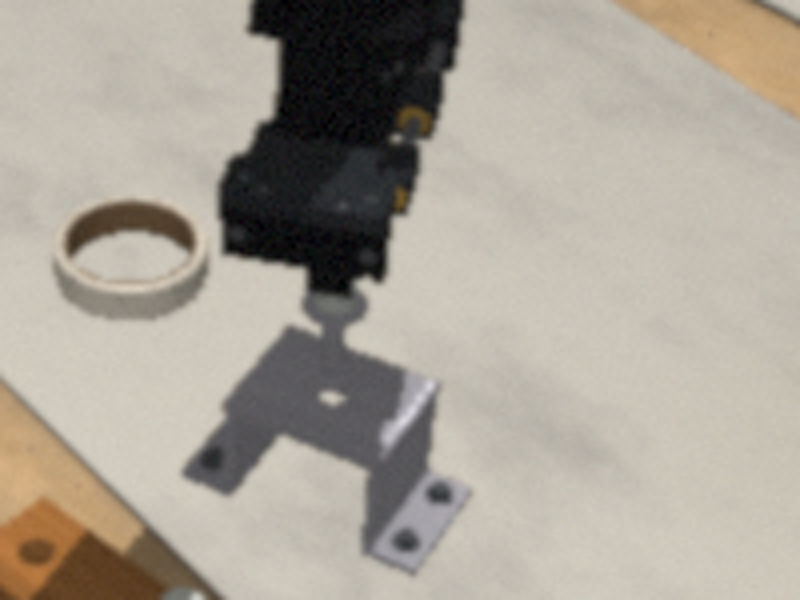

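The collar covers part of the hole in the wrist view. I'll rise 45 mm so that the hole (now at (281,218)) and the collar are both clear in one picture.

Request:
send_rows:
  rotation:
    - [0,0,0]
    - [0,0,0]
    - [0,0,0]
    - [0,0,0]
    - [0,0,0]
    - [0,0,0]
    - [0,0,0]
    - [0,0,0]
  slide:
    - [0,0,-15]
    - [0,0,-32]
    - [0,0,-45]
    - [0,0,-45]
    - [0,0,-45]
    - [0,0,-45]
    - [0,0,-45]
    - [0,0,-45]
  fingers: [1,1,1,1,1,1,1,1]

```text
time: 6.65
position: [0.6123, 0.3104, 0.2278]
tool_rot: [-1.414, -2.804, 0.002]
ft_force: [0.1, 0.0, -1.9]
grip_width: 0.244
```

Run:
```python
from h import *
s=get_state();print(s['time'],s['position'],np.abs(s['qd']).max())
p,r=tcp(); c=cam('wrist'); b=cv2.cvtColor(snap('wrist','w7.png'),cv2.COLOR_RGB2BGR)
cv2.imwrite('pics/w7c.png',cv2.resize(b[165:265,220:340],None,fx=6,fy=6,interpolation=cv2.INTER_CUBIC))
rig=camrig()
for z in (.0477,): print('origin expected',wproj(rig,p,r,p+r.apply([0,0,z])))
def holec(b,u,v,rad,lo,hi=None):
    g=cv2.cvtColor(b,cv2.COLOR_BGR2GRAY).astype(int)[v-rad:v+rad+1,u-rad:u+rad+1]
    m=(g>lo).astype(np.uint8); n,l,st,ce=cv2.connectedComponentsWithStats(m,connectivity=4)
    return [(st[i,4],(ce[i]+[u-rad,v-rad]).round(2)) for i in range(1,n) if st[i,4]>5]
q=np.array([.613,.311,.0723]); uv=wproj(rig,p,r,q); print(uv)
print(holec(b,int(uv[0])+3,int(uv[1]),14,150))
S=cv2.imread('pics/s6.png'); print('s6',holec(S,313,189,8,140))
T=cv2.imread('pics/top0.png'); 
print(cv2.cvtColor(T,cv2.COLOR_BGR2GRAY)[168:182,272:288])
```

```text
6.65 [0.6123426  0.31036123 0.22776098] 0.003471833476943779
origin expected [275.82020933 248.83623981]
[277.46992684 203.21259673]
[(np.int32(175), array([281.42, 204.72]))]
s6 [(np.int32(15), array([312.33, 188.93]))]
[[130 127 131 127 127 129 127 129 129 132 130 127 127 128 132 134]
 [131 134 127 130 126 131 128 130 126 126 132 131 131 132 133 128]
 [128 128 130 130 130 130 129 134 133 128 118 134 128 131 129 134]
 [131 130 131 129 130 136 129 128 127 132 133 130 134 135 136 132]
 [126 130 132 130 129 117  92  75  69  66  95 133 138 129 128 131]
 [132 133 129 135 128 112 151 152 155 134  81 121 132 133 130 129]
 [132 132 132 131 117 103 153 148 151 152 132  88 135 128 133 128]
 [131 133 136 133 136 146 150 148 150 149 135  96 132 129 130 133]
 [130 136 129 129 123 121 146 145 150 149 136 110 134 134 136 136]
 [132 134 130 131 130 116 121 150 151 137 104 135 137 130 133 136]
 [135 131 130 131 131 128 129 123 112 123 133 137 133 135 131 134]
 [130 133 131 133 133 133 136 136 131 135 132 132 132 134 134 135]
 [130 132 137 132 135 136 135 130 134 132 133 133 137 138 137 137]
 [137 137 136 133 134 133 134 134 137 137 138 139 136 138 136 134]]
```

View pics/w7c.png

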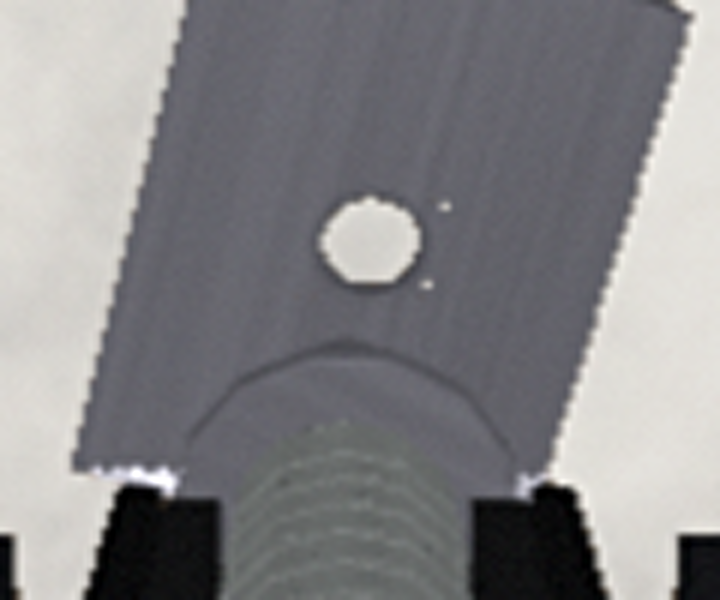

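Run:
```python
from h import *
p,r=tcp(); rig=camrig(); c=cam('wrist'); print(p)
T=lambda x,y,z: wproj(rig,p,r,p+r.apply([x,y,z]))
for x in (.014,.017,.020): print('rim',x,T(x,0,.0477).round(2))
# cap far rim & handle
h=onz(c,(281.4,204.7),.0723); print('hole wrist',h, 'tool',r.inv().apply(h-p)*1000)
print('axis@hole',T(0,0,p[2]-.0723), 'dy px/mm',(T(0,.001,p[2]-.0723)-T(0,0,p[2]-.0723)))
print('origin dy px/mm',(T(0,.001,.0477)-T(0,0,.0477)),T(0,0,.0477))
cs,ct=cam('scene'),cam('top')
print('scene',onz(cs,(312.6,188.8),.0723),'top',onz(ct,(279.6,174.7),.0723))
print('top cap',onz(ct,(271.2,246.1),.13),'scene cap',onz(cs,(237.2,201),.13))
```

```text
[0.61244833 0.31038727 0.22797905]
rim 0.014 [275.77 225.86]
rim 0.017 [275.76 220.82]
rim 0.02 [275.75 215.73]
hole wrist [0.61680277 0.31198512 0.0723    ] tool [ -1.32052277   4.58468087 155.675043  ]
axis@hole [276.22920023 203.26066818] dy px/mm [ 1.12860235 -0.00122869]
origin dy px/mm [ 1.72415523 -0.00191851] [275.82020933 248.83623981]
scene [0.6149051  0.30855363 0.0723    ] top [0.61555087 0.31107912 0.0723    ]
top cap [0.4390103  0.32645687 0.13      ] scene cap [0.43984192 0.32428229 0.13      ]
```

The estimates agree to within about 1 mm: the hole lies about −0.6 mm in tool x and +3.6 mm in tool y from the gauge axis. I'll shift by that and lower until the tapered nose has just entered.

Request:
send_rows:
  rotation:
    - [0,0,0]
    - [0,0,0]
    - [0,0,0]
    - [0,0,0]
    - [0,0,0]
    - [0,0,0]
    - [0,0,0]
    - [0,0,0]
    - [0,0,0]
    - [0,0,0]
  slide:
    - [-0.6,3.6,10]
    - [-0.6,3.6,28]
    - [-0.6,3.6,44]
    - [-0.6,3.6,52]
    - [-0.6,3.6,55]
    - [-0.6,3.6,58]
    - [-0.6,3.6,61]
    - [-0.6,3.6,63]
    - [-0.6,3.6,64]
    - [-0.6,3.6,64]
  fingers: [1,1,1,1,1,1,1,1,1,1]

```text
time: 7.7
position: [0.616, 0.3122, 0.1648]
tool_rot: [1.415, 2.805, 0.001]
ft_force: [0.7, 0.3, -2.2]
grip_width: 0.243
```

Run:
```python
from h import *
s=get_state();print(s['time'],s['position'],np.abs(s['qd']).max(),s['ft_force'],s['torque'])
b=cv2.cvtColor(snap('wrist','w8.png'),cv2.COLOR_RGB2BGR)
S=cv2.cvtColor(snap('scene','s8.png'),cv2.COLOR_RGB2BGR)
cv2.imwrite('pics/s8c.png',np.hstack([cv2.resize(S[155:215,275:350],None,fx=6,fy=6,interpolation=cv2.INTER_CUBIC),cv2.resize(b[190:250,240:315],None,fx=4.67,fy=6,interpolation=cv2.INTER_CUBIC)]))
```

```text
7.7 [0.61598171 0.31217492 0.16477427] 0.0018075567767958968 [ 0.72011026  0.33899159 -2.20948724] [-0.07323428 -0.00511713  0.03744864]
```

View pics/s8c.png

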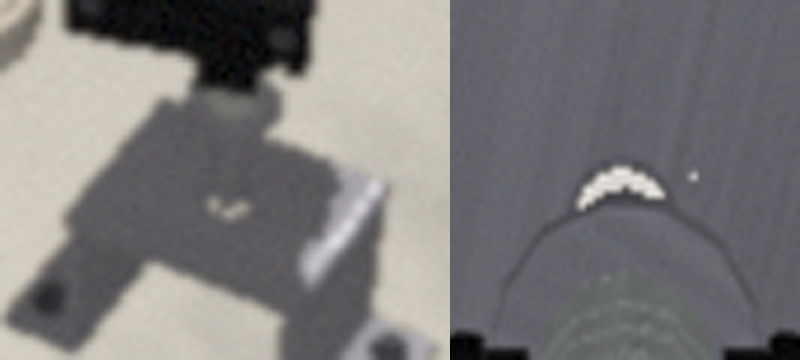

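The nose is in the hole. The rim crescent looks even around the pin in the scene view, and there is no side force. I'll lower further in small steps and watch the force.

Request:
send_rows:
  rotation:
    - [0,0,0]
    - [0,0,0]
    - [0,0,0]
    - [0,0,0]
    - [0,0,0]
  slide:
    - [0,-0.3,2]
    - [0,-0.3,4]
    - [0,-0.3,6]
    - [0,-0.3,8]
    - [0,-0.3,8]
  fingers: [1,1,1,1,1]

```text
time: 8.3
position: [0.6154, 0.3119, 0.156]
tool_rot: [-1.414, -2.805, 0.001]
ft_force: [0.5, 0.5, -0.9]
grip_width: 0.24
```

Request:
send_rows:
  rotation:
    - [0,0,0]
    - [0,0,0]
    - [0,0,0]
    - [0,0,0]
    - [0,0,0]
    - [0,0,0]
  slide:
    - [0,0,4]
    - [0,0,8]
    - [0,0,12]
    - [0,0,16]
    - [0,0,18]
    - [0,0,18]
  fingers: [1,1,1,1,1,1]

```text
time: 8.9
position: [0.6154, 0.3118, 0.138]
tool_rot: [-1.414, -2.805, 0.001]
ft_force: [0.0, -0.1, -1.3]
grip_width: 0.242
```

Request:
send_rows:
  rotation:
    - [0,0,0]
    - [0,0,0]
    - [0,0,0]
    - [0,0,0]
    - [0,0,0]
    - [0,0,0]
  slide:
    - [0,0,4]
    - [0,0,8]
    - [0,0,10]
    - [0,0,11]
    - [0,0,12]
    - [0,0,12]
  fingers: [1,1,1,1,1,1]

```text
time: 9.5
position: [0.6157, 0.312, 0.1265]
tool_rot: [-1.415, -2.805, -0.0]
ft_force: [-0.7, -1.0, -1.7]
grip_width: 0.244
```

Run:
```python
from h import *
s=get_state();print(s['time'],s['position'],np.abs(s['qd']).max(),s['ft_force'],s['torque'])
S=cv2.cvtColor(snap('scene','s9.png'),cv2.COLOR_RGB2BGR)
cv2.imwrite('pics/s9c.png',cv2.resize(S[135:235,265:375],None,fx=6,fy=6,interpolation=cv2.INTER_CUBIC))
```

```text
9.5 [0.61566362 0.31195613 0.12650264] 0.003746319332755852 [-0.67281721 -0.97740085 -1.65169756] [-0.08528522 -0.00345521 -0.00821076]
```

View pics/s9c.png

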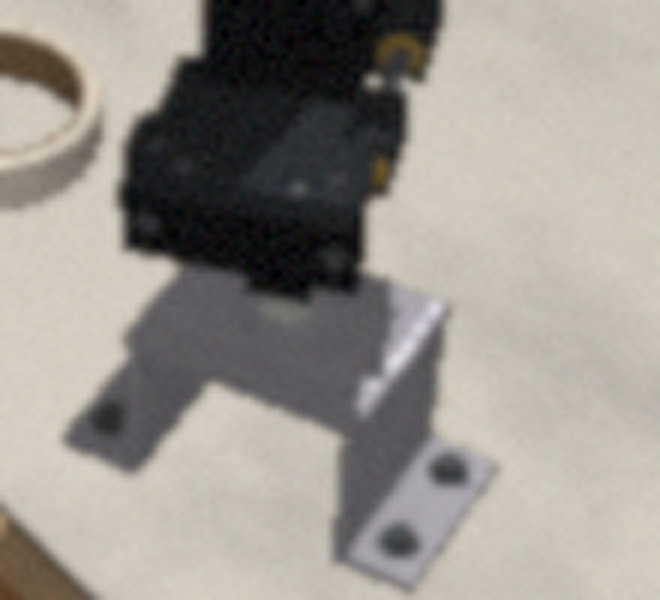

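The collar is almost on the web, about 2 mm short by the numbers. I'll creep down until the force shows contact.

Request:
send_rows:
  rotation:
    - [0,0,0]
    - [0,0,0]
    - [0,0,0]
  slide:
    - [0,0,0.7]
    - [0,0,1.5]
    - [0,0,1.5]
  fingers: [1,1,1]

```text
time: 9.85
position: [0.6156, 0.3119, 0.125]
tool_rot: [-1.414, -2.805, 0.0]
ft_force: [-0.5, 0.5, -1.8]
grip_width: 0.247
```

Request:
send_rows:
  rotation:
    - [0,0,0]
    - [0,0,0]
    - [0,0,0]
  slide:
    - [0,0,0.5]
    - [0,0,1]
    - [0,0,1]
  fingers: [1,1,1]

```text
time: 10.15
position: [0.6157, 0.312, 0.1247]
tool_rot: [1.415, 2.805, 0.001]
ft_force: [-1.5, -0.4, 3.2]
grip_width: 0.244
```

Contact: the vertical force rose by about 5 N at TCP z 0.1247, where a seated collar was predicted. I'll hold briefly, then draw it out straight up.

Request:
send_rows:
  rotation:
    - [0,0,0]
    - [0,0,0]
    - [0,0,0]
    - [0,0,0]
    - [0,0,0]
  slide:
    - [0,0,0.4]
    - [0,0,0.4]
    - [0,0,0.4]
    - [0,0,0.4]
    - [0,0,0.4]
  fingers: [1,1,1,1,1]

```text
time: 10.65
position: [0.6157, 0.312, 0.1247]
tool_rot: [1.415, 2.805, 0.001]
ft_force: [-2.6, -0.5, 4.9]
grip_width: 0.243
```

Run:
```python
from h import *
s=get_state();print(s['time'],s['position'],s['ft_force'],s['joint_positions'])
b=snap('wrist','w10.png')
```

```text
10.65 [0.61573145 0.31201773 0.12468851] [-2.57609397 -0.49175108  4.9305849 ] [-0.73618584  0.49090869  0.31035035  1.49457554 -0.15662204  1.1800321
  0.2360821 ]
```

View pics/w10.png

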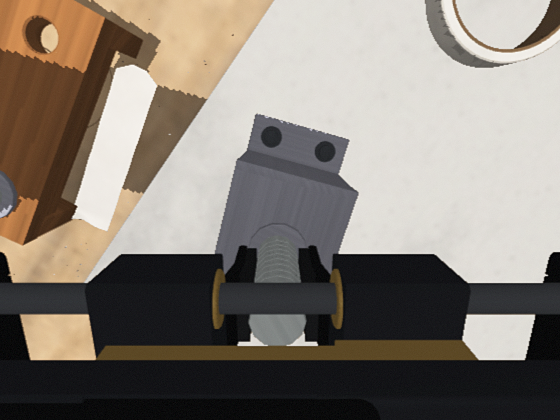

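Request:
send_rows:
  rotation:
    - [0,0,0]
    - [0,0,0]
    - [0,0,0]
    - [0,0,0]
    - [0,0,0]
    - [0,0,0]
    - [0,0,0]
    - [0,0,0]
    - [0,0,0]
    - [0,0,0]
    - [0,0,0]
    - [0,0,0]
  slide:
    - [0,0,-4]
    - [0,0,-12]
    - [0,0,-22]
    - [0,0,-32]
    - [0,0,-42]
    - [0,0,-54]
    - [0,0,-70]
    - [0,0,-95]
    - [0,0,-120]
    - [0,0,-140]
    - [0,0,-150]
    - [0,0,-150]
  fingers: [1,1,1,1,1,1,1,1,1,1,1,1]

```text
time: 11.9
position: [0.6165, 0.3122, 0.2762]
tool_rot: [1.414, 2.803, 0.005]
ft_force: [-0.7, -0.2, -0.6]
grip_width: 0.25
```

Run:
```python
from h import *
s=get_state();print(s['time'],s['position'],s['ft_force'],s['joint_positions'],s['grip_width'])
b=snap('scene','s11.png')
```

```text
11.9 [0.61648193 0.31221149 0.27617636] [-0.65078335 -0.18405794 -0.58695784] [-0.74324135  0.40390509  0.3311351   1.3071434  -0.12948512  1.4474889
  0.21506995] 0.24975984336737872
```

View pics/s11.png

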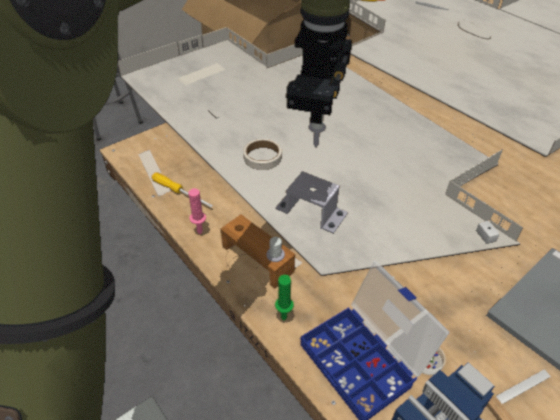

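The gauge is out and clear, and the short gauge still stands in the stand at (276,248). Next I'll tip it outward about tool x, swinging roughly about the wrist.

Request:
send_rows:
  rotation:
    - [-4,0,0]
    - [-9,0,0]
    - [-15,0,0]
    - [-21,0,0]
    - [-27,0,0]
    - [-33,0,0]
    - [-39,0,0]
    - [-45,0,0]
    - [-51,0,0]
    - [-57,0,0]
    - [-62,0,0]
    - [-65,0,0]
  slide:
    - [0,15,-0.5]
    - [0,34,-3]
    - [0,57,-7.5]
    - [0,79,-15]
    - [0,100,-24]
    - [0,120,-36]
    - [0,138,-49]
    - [0,156,-64]
    - [0,171,-82]
    - [0,185,-100]
    - [0,194,-117]
    - [0,199,-127]
  fingers: [1,1,1,1,1,1,1,1,1,1,1,1]

```text
time: 13.15
position: [0.7749, 0.4302, 0.3979]
tool_rot: [1.039, 2.06, 1.31]
ft_force: [1.2, 1.3, -0.8]
grip_width: 0.247
```

Request:
send_rows:
  rotation:
    - [0,0,0]
    - [0,0,0]
    - [0,0,0]
    - [0,0,0]
    - [0,0,0]
    - [0,0,0]
  slide:
    - [0,0,0]
    - [0,0,0]
    - [0,0,0]
    - [0,0,0]
    - [0,0,0]
    - [0,0,0]
  fingers: [1,1,1,1,1,1]

```text
time: 13.75
position: [0.7754, 0.4308, 0.4007]
tool_rot: [1.038, 2.06, 1.312]
ft_force: [-0.1, 0.3, -0.8]
grip_width: 0.244
```

Run:
```python
from h import *
s=get_state();print(s['time'],s['position'],np.abs(s['qd']).max(),s['ft_force'],s['joint_positions'],s['grip_width'])
p,r=tcp(); z=r.apply([0,0,1]); print('tilt',np.degrees(np.arccos(-z[2])),'nose',p+z*.0927,'end',p-z*.0263)
cs=cam('scene');print(proj(cs,p+z*.0927),proj(cs,p-z*.0263))
snap('scene','s12.png');snap('wrist','w12.png')
```

```text
13.75 [0.77540144 0.43081388 0.40071191] 0.008407795161196193 [-0.08320809  0.33895232 -0.8458306 ] [-0.4464763   0.19963658 -0.04146193  1.69187607 -0.83416026  0.179388
  0.89763958] 0.24363258514867164
tilt 64.99529082671573 nose [0.84291919 0.48080676 0.3615283 ] end [0.75624592 0.41663036 0.41182873]
[349.27079162  -5.2185584 ] [341.90993349  -8.94501192]
```

View pics/s12.png

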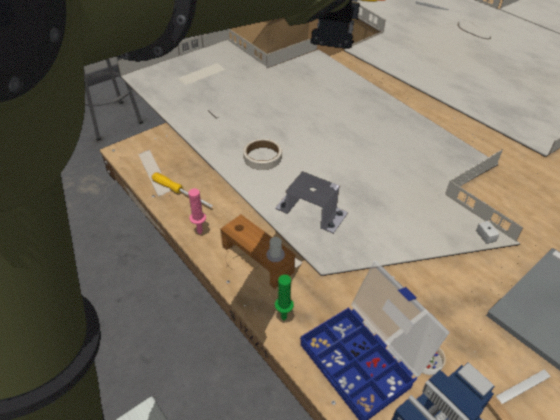

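View pics/w12.png

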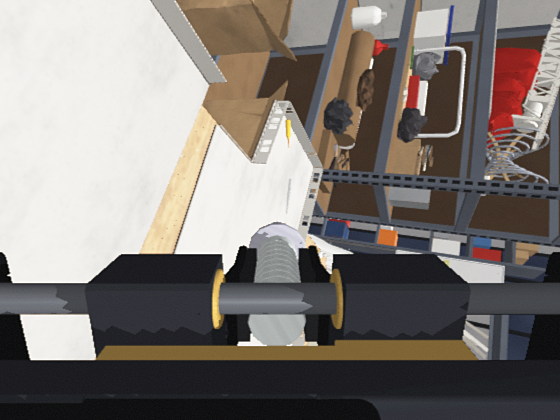

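In the wrist view the gauge sits unchanged in the jaws (collar at (278,240), cap at (277,330)). In the scene view the short gauge, screwdriver and weight are where they were. The arm is at rest with a 65° tilt, so I'll hand it in.

Run:
```python
from h import *
s=get_state();print(s['time'],np.abs(s['qd']).max(),s['grip_width']*87)
print(close_job())
```

```text
13.85 0.005852975616079764 21.205333696513257
the job is handed in; nothing more can be done
None
```

I gripped the bare-metal long gauge on its handle in the stand's left hole, put its pin down through the bracket's hole and drew it straight out. I then tipped it and handed the job in at 13.85 s with the gauge still held; no verdict was reported.

- **Seating:** the collar touched down at a TCP height of 0.1247 m, the height predicted for a seated collar, with about 5 N more upward force. I held it there for about 0.5 s.
- **Final pose:** the gauge axis is 65° from upright. From the arm's pose, the nose is 0.36 m and the handle end 0.41 m above the bench.
- **Grip and rest:** the opening is 21.2 mm on the 22 mm handle, at a commanded 40 N. The largest joint speed was 0.006 rad/s. The last wrist picture shows the gauge unshifted in the jaws and touching nothing else.
- **Bystanders:** the short gauge, screwdriver and weight look unmoved in the last scene picture. I judged this by eye and did not measure it.

**Disagreements and limits**
- The cameras disagreed by 2–4 mm on absolute positions, so I aligned the pin to the hole with relative measurements.
- The first two wrist pictures were taken while the arm was still settling, so I did not use them.
- The final heights rely on arm readings alone, because the gauge was outside the scene camera's view.

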